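# Nest the crucibles and zero the balance

### The job

Tare the balance for a pair of crucibles: set the crucible that stands on the worktop squarely down into the one on the balance pan, so that the two sit nested and upright on the pan, and let go of it. Then take the stylus out of its block and push its thin end through the round hole in the balance's console to hold the recessed zero button fully down. Finish while holding: keep the stylus in the gripper with the button pressed down when you stop, and do not knock over or shift the small beaker and the petri dish standing near by.

Things in the scene. Friction and masses are not known exactly. Their poses are not given: they have to be found in the camera images.
- crucible_loose_mid (a point): centre, half-way up (18 mm above its underside), of the white porcelain crucible that stands alone on the worktop, left or right of the balance, and has to be moved. Open cup, 36 mm high, 40 mm across the rim, narrowing to 24 mm at the foot, wall about 2 mm, 40 g; z is its axis, up.
- crucible_loose: the same crucible; origin at the centre of its underside, z up.
- crucible_pan_mid (a point): centre, half-way up (18 mm above its underside), of the second crucible, the same shape and size, standing on the balance pan. It stays there. A crucible fully seated in it sits 19 mm higher than it, so that the upper 19 mm stand out above the lower one's rim: take hold only of the upper 15 mm or so if the fingers are to stay clear of the lower rim.
- crucible_pan: the same crucible on the pan; origin at the centre of its underside, z up.
- pan (a point): centre of the top of the balance's round steel pan (110 mm across, 62 mm above the worktop). The balance is a fixed white box, 220 mm deep and 170 mm wide; x points to its back, y to its left, z up. Rear housing 54 mm high carries the pan; the console at the front is 45 mm high, with a display and three small flat painted keys, which do not move, on its left.
- aperture (a point): centre of the mouth of the only hole in the console, at its front right, 120 mm in front of and 45 mm to the right of the pan's centre. Round, 14 mm wide, edged by a dark steel ring 24 mm across; the mouth is 46.5 mm above the worktop. It goes straight down; x, y, z as for the pan.
- button_top (a point): centre of the top of the grey zero button (11 mm across) down inside the hole, 21.5 mm below the mouth when not pressed.
- zero_button (a joint): travel of the zero button straight down, 0 (up) to 0.005 m (at its stop). A spring pushes it back: about 1.5 N starts it moving and 4.5 N holds it fully down. It counts as pressed beyond 0.0035.
- stylus_handle (a point): centre of the stylus's black handle, the place to grip. The stylus stands upright at the start in a hole in its block: round handle 12 mm across and 50 mm long, below it a steel collar 20 mm across and 4 mm thick, below that a thin steel shaft 5 mm across and 50 mm long with a round end. z points from the tip up along the handle. Whole length 104 mm, 40 g.
- stylus_tip (a point): lower end of the stylus's thin shaft, 79 mm below the centre of the handle; z points up along the stylus.
- stylus: the stylus; origin at the tip, z up along the handle.
- stylus_block: fixed aluminium block, 56 x 56 mm and 65 mm high over a black rubber foot 84 x 84 mm wide, on the other side of the balance from the loose crucible; origin at the centre of its underside. The stylus hangs in an 8 mm hole in its middle by its collar, which rests on the block's top; the shaft reaches 50 mm down, so lift it straight up by more than 50 mm.
- beaker_small: small glass beaker, 44 mm across and 58 mm high, to be left where it is; origin at the centre of its underside.
- petri_dish: small glass petri dish, 50 mm across and 14 mm high, to be left where it is; origin at the centre of its underside.
Mind the look-alikes: they are no part of the job. Leave any brown, green or red look-alike of the crucible_pan alone.

How it is judged:
On the way, in this order (a step that is already met when the one before it is completed fails the run):
1. the loose crucible sits nested in the crucible on the pan, both upright, and has been let go (z of crucible_loose_mid in the frame of crucible_pan_mid between 0.013 and 0.024 m and horizontal distance between crucible_loose_mid and crucible_pan_mid below 0.005 m and angle between each of crucible_loose_mid, crucible_pan_mid's own z axis and vertical below 0.17 rad and horizontal distance between crucible_pan_mid and pan below 0.035 m and z of crucible_pan_mid in the frame of pan between 0.015 and 0.022 m and contact force between each of crucible_loose, crucible_pan and the arm below 0.1 N and contact force between each of crucible_loose, crucible_pan and the fingers below 0.1 N and linear speed of each of crucible_loose, crucible_pan below 0.02 m/s), for 0.3 s.
2. the zero button is held down by the stylus (value of joint zero_button above 0.0035 m and contact force between stylus and zero_button above 1 N and contact force between stylus and the fingers above 1 N and horizontal distance between stylus_tip and aperture below 0.008 m and z of stylus_tip in the frame of aperture below -0.02 m), for 0.3 s.
At the end, for the whole second after the job is handed in: Loose crucible nested in the pan one (13-24 mm higher, axes within 5 mm, both within 10 deg of upright, on the pan within 35 mm of its centre), at rest, untouched; gripper holds the stylus, its tip over 20 mm down the hole, pushing the button over 1 N and over 3.5 mm down (all of step 1 and all of step 2); the arm keeps its last pose, push and grip.
It fails at once if the small beaker is shifted by more than 30 mm or tipped over (distance of beaker_small from where it was at the start of the episode above 0.03 m or angle between beaker_small's own z axis and vertical above 0.5 rad).
It fails at once if the petri dish is shifted by more than 30 mm or tipped over (distance of petri_dish from where it was at the start of the episode above 0.03 m or angle between petri_dish's own z axis and vertical above 0.5 rad).
It also fails if it takes over 54 s, if anything falls off the work surface, if the arm or the gripper's body presses on something with over 40 N, if the wrist force passes 120 N, or if a joint passes its speed limit or range.

### The arm

A 6-joint arm with a two-finger parallel gripper is mounted at the origin on a cart in front of the work surface, level with it; the furniture and walls round the work are solid. World frame = base frame: x ahead of the robot, y to its left, z up, the work surface at z = 0. Lengths are in m, angles in rad, forces in N, time in s.
With the tool pointing down it reaches from about 0.3 to 0.85 m from the base axis. Payload 5.4 kg.
Tool frame: the origin (TCP) lies at the very end of the fingers, on their centre line; the grasp point (between the pads) lies 19 mm behind it; z points along the fingers, y is the line along which they close (so a half turn about z gives the same grasp; the last joint's range is limited). The gripper opens to 85 mm and grips with 20 to 120 N. Pads are 22 mm wide; open, the fingers measure 114 mm over their backs; the gripper's body (76 mm by 85 mm) begins 54 mm behind the grasp point. The pads swing forward as they close: fully open they stand 13 mm farther back than shut.
Start: joints at [-1.528, 0.158, 1.597, -0, 1.386, -0.21], TCP at [0.144, -0.557, 0.231] pointing down, gripper open.
Joint ranges: [-2.91, 2.91], [-0.94, 2.29], [0.18, 2.7], [-1.29, 4.43], [0.17, 2.64], [-3, 3]. Speed limits (rad/s): [2.57, 2.57, 3.14, 3.14, 3.14, 3.14].

### API

Orientations are given as a unit quaternion [w, x, y, z].
In Python, from station import ctrl, vision gives the robot as it stands.
- The arm moves only by the tool servo_tool, never from a script. Its argument "steps" is a list of rows, each a list of 6 numbers: the shift along the tool's x, y, z in units of 0.2 m (1.0 is 0.2 m), then the turn, a rotation vector about the tool's x, y, z in units of 90 degrees (1.0 is 90 degrees). In form: [[dx, dy, dz, rx, ry, rz], ...]. A call has 1 to 12 rows; each row is the pose to reach, as a shift and turn from the pose commanded when the call began, along the tool's axes at that moment; what a row does not reach only later rows make up. A row lasts 1/12 s, in which the tool goes at most 41.7 mm and 7.16 degrees, less where a joint would pass 70% of its speed; a pose out of reach is approached as far as the arm can. A call with a number of a shift or a turn outside -1 to 1 is refused whole. A call with a gripper value outside its range is refused whole. "claw" is the finger opening in mm, from 0 to 85.4, set as the call begins (left out, the last holds). The fingers move at their own pace and stop on an object; "force" is the grip in N (left out, the last holds). Time passes only in rows, so rows that repeat a pose let the fingers close. It gives the time, the measured TCP pose, the force, the opening and the grip force at its end, in the units of the state.
- ctrl.get_obs(): the state, without advancing time (a new reading comes with each control period).
- vision.snapshot(name): name is "side" or "top"; returns a dict with "pixels" (400x640x3 uint8, red, green, blue), "vfov" (degrees; the focal length in pixels is half the picture's height over the tangent of half this angle, whatever the lens; pixels are square), "cx", "cy" (the principal point, pixels), "R" (3x3) and "t" (3): a world point X has camera coordinates R X + t. Camera axes: x right, y down, z forward; pixel columns grow to the right and rows downward; lengths in m; the calibration is good to about 2 mm. A picture is of the moment at which its call begins. There is no depth.
- ctrl.finish_job(): hands the job in; it is judged then, once.
The state is a dict: "t": time; "joint_positions": joint angles; "joint_vel": joint speeds; "tau": joint torques, N m; "tool_pos": TCP position; "orientation": TCP orientation; "wrist_force": force on the tool from outside, world axes, zero at the start; "torque": the same for the moment, N m; "grip_width": finger opening in m; "finger_force": force on a finger pad.
Only numpy, scipy, OpenCV 4.12 (cv2) and the standard library are available. Lean on these libraries where they do the work, as an engineer would, in place of code of your own. Each camera call takes 0.05 s, during which the arm holds its last target. There are 200 camera calls.

## Working session

There is one attempt and no reset: what is moved stays moved. The work goes in short steps, Python scripts to look and compute and a tool call to move; the robot and the scene stay as the last step left them, time stands still between calls to the robot, and variables do not carry over. Pictures are saved under pics/ and viewed, at most 10 in all, crops included, and the job is handed in when it is done.

Besides the shell and the picture viewer there is one more tool, called after "Request:" by a JSON object that holds its "api" and its "payload". servo_tool: Moves the arm, as the interface text tells. Its arguments: {"type":"object","properties":{"steps":{"type":"array"},"claw":{"type":"number"},"force":{"type":"number"}},"required":["steps"]}

```bash
mkdir -p pics; ls; python3 - <<'E'
from station import ctrl, vision
import cv2,json
for n in("side","top"):
    s=vision.snapshot(n); cv2.imwrite(f"pics/{n}0.png",s["pixels"][:,:,::-1]); print(n,s["vfov"],s["cx"],s["cy"],s["R"],s["t"])
print(ctrl.get_obs())
E
```

```text
pics
side 44.23112606384262 322.8773159388301 197.27915030278834 [[-0.86703447 -0.49776754 -0.02187913]
 [-0.2477476   0.46880486 -0.84784617]
 [ 0.43228734 -0.72969136 -0.52979069]] [0.44728162 0.21026955 0.9848242 ]
top 43.596945451232585 325.435470753917 201.42002036445635 [[ 0.02873945 -0.99949228  0.01375581]
 [-0.98391866 -0.0307133  -0.17595672]
 [ 0.17628987 -0.0084777  -0.98430179]] [-0.0090084   0.53349687  1.4113822 ]
{'t': 0.1, 'joint_positions': array([-1.52810075e+00,  1.59015411e-01,  1.59815181e+00,  4.70995044e-05,
        1.38619217e+00, -2.10071111e-01]), 'joint_vel': array([-0.00084397, -0.00120255, -0.00156832, -0.0009262 , -0.00280881,
       -0.00140138]), 'tau': array([-2.27833661e-04, -3.96987784e+01, -3.32338643e+01, -1.47771480e-04,
        4.19155054e-03,  1.53646877e-06]), 'tool_pos': array([ 0.14378345, -0.5561581 ,  0.23037606]), 'orientation': array([-8.78344422e-04,  9.92024410e-01,  1.26042806e-01,  9.69058510e-05]), 'wrist_force': array([-0.15095681,  0.01147285,  0.2416355 ]), 'torque': array([0.02709251, 0.00407489, 0.0247479 ]), 'finger_force': 0.0, 'grip_width': 0.08529233661220334}
```

View pics/side0.png

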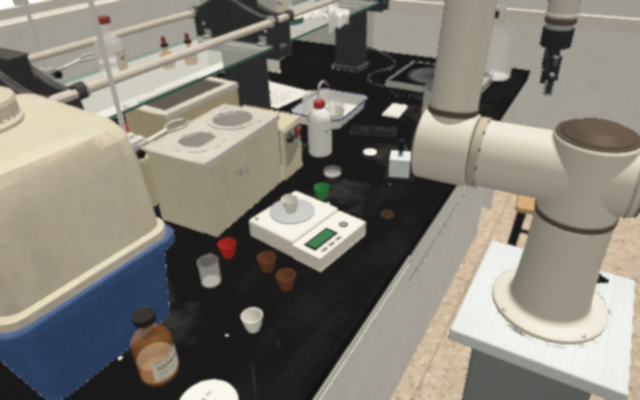

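View pics/top0.png

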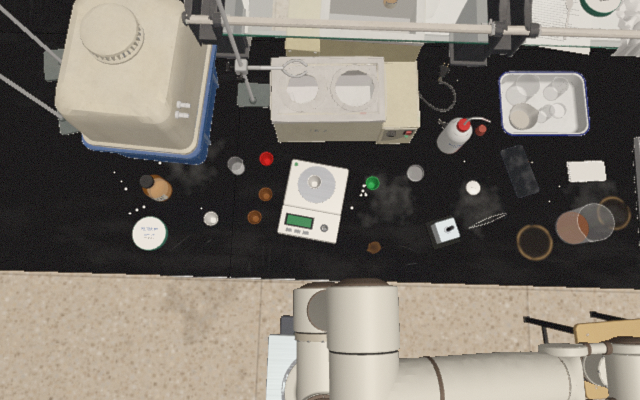

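Candidates for the loose crucible in the top view: white cup (210,218), brown cups (265,194), (255,217) and (374,247), red (266,158), green (372,183), flat white disc (473,187), lid (149,233). The description says a white porcelain cup standing alone, so I choose (210,218) in top and (252,320) in side. The pan crucible is at top (315,183), the stylus block at top (445,231), and the side view agrees. I'll check these in close crops.

```bash
cat > h.py <<'E'
import numpy as np, cv2
from station import ctrl, vision
def cam(n):
    s=vision.snapshot(n); s["f"]=200/np.tan(np.radians(s["vfov"]/2)); s["R"]=np.array(s["R"]); s["t"]=np.array(s["t"]); return s
def ray(s,u,v):
    d=s["R"].T@np.array([(u-s["cx"])/s["f"],(v-s["cy"])/s["f"],1]); return -s["R"].T@s["t"],d
def plane(s,u,v,z):
    o,d=ray(s,u,v); return o+d*(z-o[2])/d[2]
def tri(a,ua,b,ub):
    (o,d),(p,e)=ray(a,*ua),ray(b,*ub)
    k=np.linalg.lstsq(np.c_[d,-e],p-o,rcond=None)[0]; x,y=o+k[0]*d,p+k[1]*e
    return (x+y)/2,np.linalg.norm(x-y)
def proj(s,X):
    c=s["R"]@np.array(X)+s["t"]; return s["f"]*c[0]/c[2]+s["cx"],s["f"]*c[1]/c[2]+s["cy"]
def crop(s,u,v,w,h,k):
    return cv2.resize(s["pixels"][v:v+h,u:u+w,::-1],None,fx=k,fy=k,interpolation=cv2.INTER_CUBIC)
E
python3 - <<'E'
from h import *
a,b=cam("top"),cam("side")
# 800x600: four tiles
T=[crop(a,270,150,80,60,5),crop(a,190,195,40,30,10),crop(a,425,210,40,30,10),crop(b,240,180,130,97,1)]
im=np.zeros((600,800,3),np.uint8)
im[:300,:400]=crop(a,275,155,80,60,5)[:300,:400]
im[:300,400:]=crop(a,190,203,40,30,10)
im[300:,:400]=crop(a,425,215,40,30,10)
im[300:,400:]=crop(b,237,297,40,30,10)
cv2.imwrite("pics/c1.png",im)
im[:300,:400]=crop(b,250,185,80,60,5)
im[:300,400:]=crop(b,310,205,40,30,10)
im[300:,:400]=crop(b,380,145,40,30,10)
im[300:,400:]=crop(a,305,215,40,30,10)
cv2.imwrite("pics/c2.png",im)
E
```

```text
(no output)
```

View pics/c1.png

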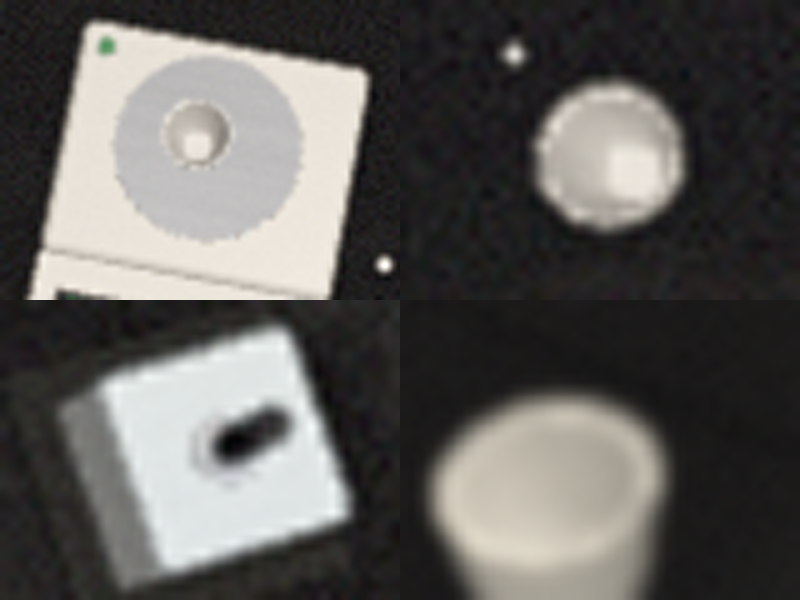

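View pics/c2.png

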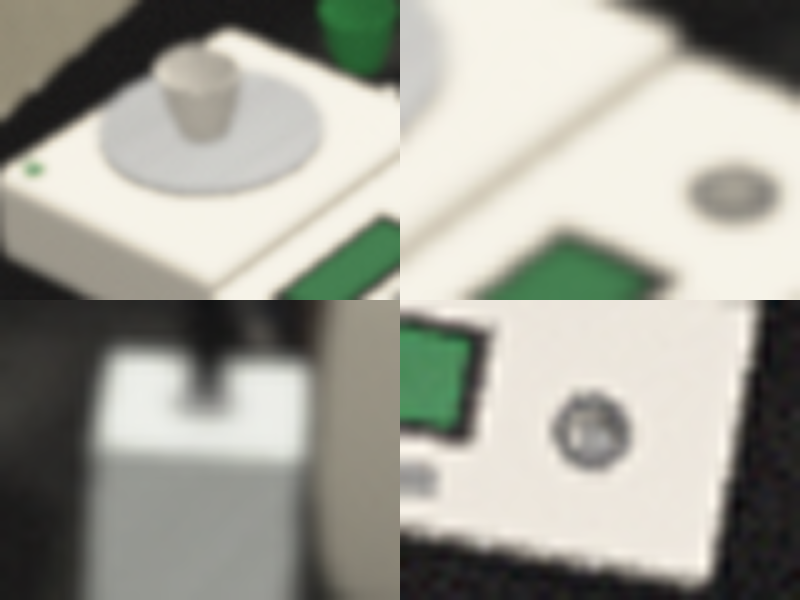

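The crops confirm the white loose cup with its rim centre at top (210.5,218.1), the pan crucible slightly off the pan's centre at top (313.8,181.6), the aperture ring at (323.8,227.7), and the stylus collar at (447,229.5).

```bash
python3 - <<'E'
from h import *
np.set_printoptions(precision=4,suppress=True)
a,b=cam("top"),cam("side")
P=dict(loose=((210.5,218.1),(251.35,314.55),.036),pan=((313.8,181.6),(289,198.6),.098),ap=((323.75,227.65),(342.85,223.95),.0465),sty=((447.05,229.5),(400.05,154.55),.067),
 beaker=((236,166),(209,258),.058),petri=((415,172),(333,170),.014),disc=((316.4,184.2),(290.6,210.5),.062))
for k,(u,v,z) in P.items(): print(k,plane(a,*u,z),plane(b,*v,z),*tri(a,u,b,v))
# block edge angle
p=[plane(a,425+x/10-.5,215+(y-300)/10-.5,.065) for x,y in((102,385),(285,325),(350,518),(165,572))]
print([np.degrees(np.arctan2(*(p[i+1]-p[i])[1::-1])) for i in range(3)])
# ellipse centroid refinement: loose rim in top
g=cv2.cvtColor(a["pixels"],cv2.COLOR_RGB2GRAY)
m=(g[203:233,190:230]>90).astype(np.uint8);n,l,st,c=cv2.connectedComponentsWithStats(m);print(st[1:],c[1:]+[190,203])
E
```

```text
loose [0.4758 0.3402 0.036 ] [0.4759 0.3381 0.036 ] [0.4751 0.3396 0.0378] 0.0009127769047163233
pan [0.5805 0.042  0.098 ] [0.5807 0.0422 0.098 ] [0.5806 0.0421 0.0979] 0.0003201838090554662
ap [0.4565 0.0096 0.0465] [0.4555 0.0093 0.0465] [0.456  0.0094 0.0465] 0.0010338441451993943
sty [ 0.4594 -0.3427  0.067 ] [ 0.4587 -0.344   0.067 ] [ 0.4588 -0.3427  0.0676] 0.0010447309325392591
beaker [0.6287 0.2716 0.058 ] [0.638  0.2661 0.058 ] [0.6289 0.2717 0.065 ] 0.00452564197853625
petri [ 0.6383 -0.2615  0.014 ] [ 0.6307 -0.2601  0.014 ] [ 0.6359 -0.2631  0.0118] 0.0062793605095513415
disc [0.5809 0.0348 0.062 ] [0.5813 0.0382 0.062 ] [0.5822 0.0353 0.0598] 0.0019194899198256069
[np.float64(-70.23484512785917), np.float64(-162.19601393950632), np.float64(107.78013031063519)]
[[ 10   4   3   3   5]
 [ 13   8  15  15 171]] [[201.     208.    ]
 [210.3918 218.1111]]
```

Request:
{"api": "servo_tool", "payload": {"steps": [[0.2,-0.14,0,0,0,0.03],[0.4,-0.28,0,0,0,0.07],[0.6,-0.42,0,0,0,0.1],[0.8,-0.56,0,0,0,0.13],[0.95,-0.684,0,0,0,0.161],[0.95,-0.684,0,0,0,0.161],[0.95,-0.684,0,0,0,0.161],[0.95,-0.684,0,0,0,0.161]]}}

```text
t: 0.97
tool_pos: [0.2941, -0.376, 0.2314]
orientation: [0.0, 1.0, 0.001, -0.0]
wrist_force: [-0.0, 0.0, -0.2]
grip_width: 0.0855
finger_force: 0.0
```

Request:
{"api": "servo_tool", "payload": {"steps": [[0.15,-0.17,0,0,0,0],[0.3,-0.34,0,0,0,0],[0.45,-0.5,0,0,0,0],[0.6,-0.67,0,0,0,0],[0.75,-0.84,0,0,0,0],[0.9,-1,0,0,0,0],[0.9,-1,0,0,0,0]]}}

```text
t: 1.55
tool_pos: [0.4756, -0.1749, 0.2314]
orientation: [-0.0, 1.0, 0.001, 0.001]
wrist_force: [-0.7, 0.8, 0.6]
grip_width: 0.0855
finger_force: 0.0
```

Request:
{"api": "servo_tool", "payload": {"steps": [[0,-0.17,0,0,0,0],[0,-0.34,0,0,0,0],[0,-0.5,0,0,0,0],[0,-0.67,0,0,0,0],[0,-0.84,0,0,0,0],[0,-1,0,0,0,0],[0,-1,0,0,0,0]]}}

```text
t: 2.13
tool_pos: [0.4736, 0.0264, 0.2313]
orientation: [-0.001, 1.0, 0.002, 0.0]
wrist_force: [0.4, 0.2, -1.0]
grip_width: 0.085
finger_force: 0.0
```

Request:
{"api": "servo_tool", "payload": {"steps": [[0,-0.17,0,0,0,0],[0,-0.34,0,0,0,0],[0,-0.5,0,0,0,0],[0,-0.67,0,0,0,0],[0,-0.84,0,0,0,0],[0,-1,0,0,0,0],[0,-1,0,0,0,0]]}}

```text
t: 2.72
tool_pos: [0.4741, 0.2262, 0.2312]
orientation: [-0.001, 1.0, 0.001, 0.0]
wrist_force: [-1.1, -0.3, 0.9]
grip_width: 0.0854
finger_force: 0.0
```

Request:
{"api": "servo_tool", "payload": {"steps": [[0,-0.15,0,0,0,0],[0,-0.3,0,0,0,0],[0,-0.45,0.1,0,0,0],[0.007,-0.567,0.2,0,0,0],[0.007,-0.567,0.35,0,0,0],[0.007,-0.567,0.5,0,0,0],[0.007,-0.567,0.65,0,0,0],[0.007,-0.567,0.65,0,0,0],[0.007,-0.567,0.65,0,0,0]]}}

```text
t: 3.47
tool_pos: [0.4749, 0.3347, 0.0998]
orientation: [0.001, 1.0, -0.001, -0.002]
wrist_force: [0.1, -0.2, 0.1]
grip_width: 0.0854
finger_force: 0.0
```

```bash
python3 - <<'E'
from h import *
a,b=cam("top"),cam("side")
im=np.zeros((300,800,3),np.uint8)
im[:,:400]=crop(a,170,188,80,60,5); im[:,400:]=crop(b,212,265,80,60,5)
cv2.imwrite("pics/c3.png",im); print(ctrl.get_obs()["tool_pos"])
E
```

```text
[0.47719227 0.3362974  0.10348135]
```

View pics/c3.png

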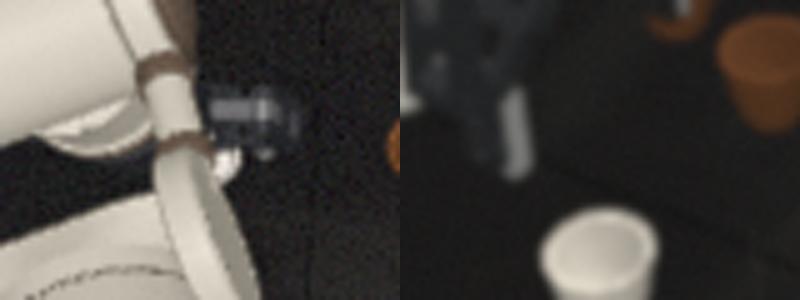

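The side crop shows the open fingers above the white cup's rim (cup at about (332,313)), with the way down clear. I descend and grip.

Request:
{"api": "servo_tool", "payload": {"steps": [[0,-0.015,0.1,0,0,0],[0,-0.015,0.2,0,0,0],[0,-0.015,0.3,0,0,0],[0,-0.015,0.4,0,0,0],[0,-0.015,0.4,0,0,0],[0,-0.015,0.4,0,0,0]]}}

```text
t: 4.07
tool_pos: [0.476, 0.3397, 0.0227]
orientation: [-0.0, 1.0, -0.0, 0.001]
wrist_force: [0.5, -0.1, 0.7]
grip_width: 0.0856
finger_force: 0.0
```

Request:
{"api": "servo_tool", "payload": {"steps": [[0,0,0,0,0,0],[0,0,0,0,0,0],[0,0,0,0,0,0],[0,0,0,0,0,0],[0,0,0,0,0,0],[0,0,0,0,0,0],[0,0,0,0,0,0],[0,0,0,0,0,0],[0,0,0,0,0,0],[0,0,0,0,0,0]], "claw": 25, "force": 25}}

```text
t: 4.9
tool_pos: [0.4762, 0.3401, 0.0229]
orientation: [-0.0, 1.0, 0.0, 0.001]
wrist_force: [-0.7, -0.2, 5.9]
grip_width: 0.0376
finger_force: 24.7
```

Request:
{"api": "servo_tool", "payload": {"steps": [[0,0,-0.05,0,0,0],[0,0,-0.15,0,0,0],[0,0,-0.25,0,0,0],[0,0,-0.35,0,0,0],[0,0,-0.45,0,0,0],[0,0,-0.55,0,0,0],[0,0,-0.65,0,0,0],[0,0,-0.7,0,0,0],[0,0,-0.7,0,0,0]]}}

```text
t: 5.65
tool_pos: [0.4766, 0.3404, 0.1646]
orientation: [-0.001, 1.0, 0.0, 0.003]
wrist_force: [0.0, 1.0, -0.7]
grip_width: 0.0373
finger_force: 25.2
```

Request:
{"api": "servo_tool", "payload": {"steps": [[0.03,0.08,-0.05,0,0,0],[0.09,0.22,-0.1,0,0,0],[0.15,0.36,-0.1,0,0,0],[0.21,0.5,-0.1,0,0,0],[0.27,0.64,-0.1,0,0,0],[0.33,0.78,-0.1,0,0,0],[0.37,0.9,-0.1,0,0,0],[0.38,0.95,-0.1,0,0,0]]}}

```text
t: 6.32
tool_pos: [0.5513, 0.1466, 0.1798]
orientation: [0.001, 1.0, -0.001, -0.001]
wrist_force: [0.1, 0.4, -1.0]
grip_width: 0.0374
finger_force: 25.2
```

Request:
{"api": "servo_tool", "payload": {"steps": [[0.03,0.1,0,0,0,0],[0.07,0.24,0,0,0,0],[0.1,0.36,0,0,0,0],[0.12,0.46,0,0,0,0],[0.14,0.52,0,0,0,0],[0.145,0.537,0,0,0,0],[0.145,0.537,0,0,0,0],[0.145,0.537,0,0,0,0],[0.145,0.537,0,0,0,0]]}}

```text
t: 7.07
tool_pos: [0.5796, 0.0435, 0.1811]
orientation: [-0.0, 1.0, 0.001, -0.0]
wrist_force: [0.1, 0.4, -0.1]
grip_width: 0.0376
finger_force: 25.2
```

```bash
python3 - <<'E'
from h import *
a,b=cam("top"),cam("side")
im=np.zeros((600,800,3),np.uint8)
im[:300,:400]=crop(a,270,150,80,60,5); im[:,400:]=crop(b,265,145,50,75,8); im[300:,:400]=crop(a,290,160,40,30,10)
cv2.imwrite("pics/c4.png",im); print([ctrl.get_obs()["tool_pos"]]); print(proj(b,(.5806,.0421,.098)),proj(b,(.5806,.0421,.191+.016)))
E
```

```text
[array([0.57972546, 0.04334648, 0.18123746])]
(np.float64(289.0678596123887), np.float64(198.59153892790664)) (np.float64(286.21406909581685), np.float64(157.13997249777333))
```

View pics/c4.png

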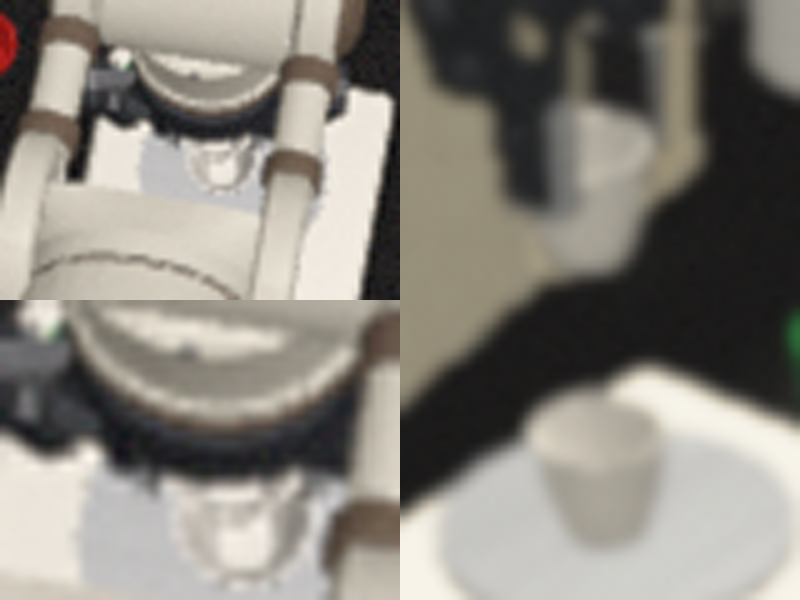

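The held cup hangs upright about 95 mm above the pan crucible. Its rim is at about (600,145) in the crop and the lower rim at (595,435). The cup is within about 1.5 mm sideways, so I lower it.

Request:
{"api": "servo_tool", "payload": {"steps": [[0.007,0,0.06,0,0,0],[0.007,0,0.12,0,0,0],[0.007,0,0.18,0,0,0],[0.007,0,0.24,0,0,0],[0.007,0,0.28,0,0,0],[0.007,0,0.31,0,0,0],[0.007,0,0.33,0,0,0],[0.007,0,0.34,0,0,0],[0.007,0,0.35,0,0,0],[0.007,0,0.35,0,0,0]]}}

```text
t: 8.0
tool_pos: [0.5815, 0.0422, 0.1114]
orientation: [0.0, 1.0, -0.0, 0.0]
wrist_force: [0.0, -0.9, -0.4]
grip_width: 0.0377
finger_force: 25.2
```

Request:
{"api": "servo_tool", "payload": {"steps": [[0,0,0.01,0,0,0],[0,0,0.015,0,0,0],[0,0,0.02,0,0,0],[0,0,0.02,0,0,0],[0,0,0.02,0,0,0]]}}

```text
t: 8.42
tool_pos: [0.5814, 0.0422, 0.1074]
orientation: [0.0, 1.0, -0.0, 0.0]
wrist_force: [0.2, 0.5, 0.2]
grip_width: 0.0375
finger_force: 25.2
```

Request:
{"api": "servo_tool", "payload": {"steps": [[0,0,0.006,0,0,0],[0,0,0.012,0,0,0],[0,0,0.012,0,0,0],[0,0,0.012,0,0,0]]}}

```text
t: 8.75
tool_pos: [0.5813, 0.0422, 0.1048]
orientation: [0.0, 1.0, -0.0, -0.0]
wrist_force: [-0.0, 0.4, -0.3]
grip_width: 0.0374
finger_force: 25.2
```

```bash
python3 - <<'E'
from h import *
b=cam("side"); cv2.imwrite("pics/c5.png",crop(b,265,155,60,75,8)); o=ctrl.get_obs();print(o["tool_pos"],o["wrist_force"])
E
```

```text
[0.58137782 0.04220157 0.10487479] [-0.23054598 -0.51938705 -0.37262733]
```

View pics/c5.png

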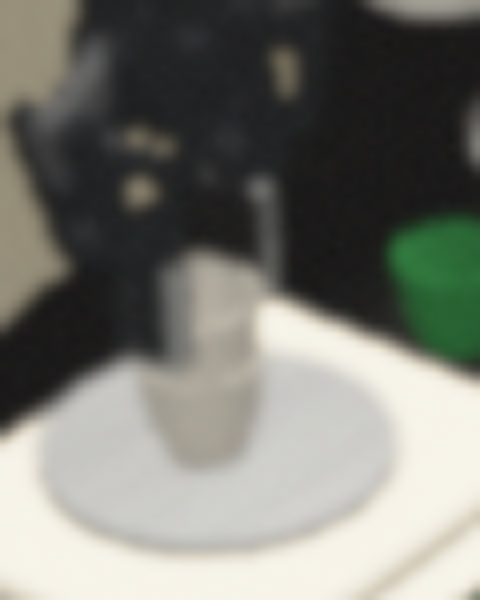

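The cup sits inside the lower one, both centred near column 205 in the crop, but there is no contact force yet. I continue down gently.

Request:
{"api": "servo_tool", "payload": {"steps": [[0,0,0.005,0,0,0],[0,0,0.01,0,0,0],[0,0,0.01,0,0,0],[0,0,0.01,0,0,0]]}}

```text
t: 9.13
tool_pos: [0.582, 0.042, 0.1036]
orientation: [0.0, 1.0, -0.0, 0.001]
wrist_force: [-0.6, -0.4, 3.9]
grip_width: 0.0377
finger_force: 25.5
```

Request:
{"api": "servo_tool", "payload": {"steps": [[0,0,0.005,0,0,0],[0,0,0.01,0,0,0],[0,0,0.01,0,0,0],[0,0,0.01,0,0,0]]}}

```text
t: 9.47
tool_pos: [0.5831, 0.0419, 0.1033]
orientation: [0.0, 1.0, -0.0, 0.002]
wrist_force: [-1.9, -1.1, 11.7]
grip_width: 0.0375
finger_force: 25.9
```

Contact at z = 0.1036, as expected for a seated cup. I relieve the push, open, and rise.

Request:
{"api": "servo_tool", "payload": {"steps": [[0,0,-0.005,0,0,0],[0,0,-0.009,0,0,0],[0,0,-0.009,0,0,0]]}}

```text
t: 9.72
tool_pos: [0.5819, 0.042, 0.1034]
orientation: [0.0, 1.0, -0.0, 0.001]
wrist_force: [-1.0, -1.7, 6.9]
grip_width: 0.0376
finger_force: 25.6
```

Request:
{"api": "servo_tool", "payload": {"steps": [[0,0,0,0,0,0],[0,0,0,0,0,0],[0,0,0,0,0,0],[0,0,0,0,0,0],[0,0,0,0,0,0],[0,0,0,0,0,0],[0,0,0,0,0,0]], "claw": 75}}

```text
t: 10.3
tool_pos: [0.5813, 0.0423, 0.1026]
orientation: [-0.0, 1.0, -0.0, -0.0]
wrist_force: [-1.0, 0.1, -0.7]
grip_width: 0.0749
finger_force: 0.0
```

Request:
{"api": "servo_tool", "payload": {"steps": [[0,0,-0.05,0,0,0],[0,0,-0.12,0,0,0],[0,0,-0.22,0,0,0],[0,0,-0.34,0,0,0],[0,0,-0.46,0,0,0],[0,0,-0.55,0,0,0],[0,0,-0.55,0,0,0]]}}

```text
t: 10.88
tool_pos: [0.5842, 0.0419, 0.2187]
orientation: [0.001, 1.0, 0.0, 0.005]
wrist_force: [0.7, -0.5, 1.3]
grip_width: 0.075
finger_force: 0.0
```

Request:
{"api": "servo_tool", "payload": {"steps": [[-0.1,0.15,0,0,0,0],[-0.2,0.32,0,0,0,0],[-0.3,0.49,0,0,0,0],[-0.4,0.66,0,0,0,0],[-0.5,0.83,0,0,0,0],[-0.61,1,0,0,0,0],[-0.61,1,0,0,0,0]]}}

```text
t: 11.47
tool_pos: [0.4561, -0.1627, 0.2123]
orientation: [0.001, 1.0, -0.003, -0.001]
wrist_force: [-0.2, 0.2, 0.1]
grip_width: 0.0752
finger_force: 0.0
```

```bash
python3 - <<'E'
from h import *
a,b=cam("top"),cam("side")
im=np.zeros((600,800,3),np.uint8)
im[:300,:400]=crop(a,275,155,80,60,5); im[:300,400:]=crop(b,250,165,80,60,5); im[300:,:400]=crop(b,380,135,40,30,10);im[300:,400:]=crop(a,425,210,40,30,10)
cv2.imwrite("pics/c6.png",im)
E
```

```text
(no output)
```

View pics/c6.png

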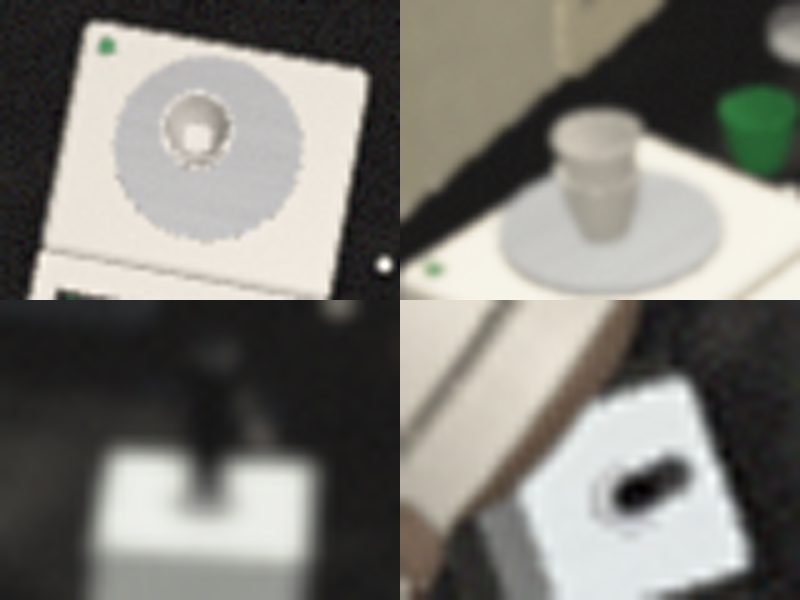

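The crucibles are nested and upright: the upper rim is at side crop (597,130) with the stack straight below it. Next is the stylus.

Request:
{"api": "servo_tool", "payload": {"steps": [[0,0.15,0,0,0,0],[0,0.32,0,0,0,0],[0,0.49,0,0,0,0],[0,0.66,0,0,0,0],[-0.005,0.8,0,0,0,0],[-0.005,0.9,0.1,0,0,0],[-0.005,0.925,0.2,0,0,0],[-0.005,0.925,0.32,0,0,0],[-0.005,0.925,0.32,0,0,0],[-0.005,0.925,0.32,0,0,0]], "claw": 60}}

```text
t: 12.4
tool_pos: [0.4584, -0.3407, 0.1472]
orientation: [-0.002, 1.0, 0.001, -0.001]
wrist_force: [-0.6, 1.2, 0.3]
grip_width: 0.06
finger_force: 0.0
```

Request:
{"api": "servo_tool", "payload": {"steps": [[0,0,0.1,0,0,0],[0,0,0.2,0,0,0],[0,0,0.3,0,0,0],[0,0,0.35,0,0,0],[0,0,0.365,0,0,0],[0,0,0.365,0,0,0],[0,0,0.365,0,0,0]]}}

```text
t: 12.98
tool_pos: [0.4594, -0.3434, 0.0774]
orientation: [0.001, 1.0, 0.0, 0.001]
wrist_force: [-0.1, -0.6, 0.7]
grip_width: 0.06
finger_force: 0.0
```

Request:
{"api": "servo_tool", "payload": {"steps": [[0,0,0,0,0,0],[0,0,0,0,0,0],[0,0,0,0,0,0],[0,0,0,0,0,0],[0,0,0,0,0,0],[0,0,0,0,0,0],[0,0,0,0,0,0],[0,0,0,0,0,0],[0,0,0,0,0,0],[0,0,0,0,0,0],[0,0,0,0,0,0],[0,0,0,0,0,0]], "claw": 5, "force": 60}}

```text
t: 13.98
tool_pos: [0.4586, -0.3431, 0.0763]
orientation: [0.0, 1.0, -0.0, 0.0]
wrist_force: [-0.3, 0.3, 5.9]
grip_width: 0.0111
finger_force: 58.4
```

Request:
{"api": "servo_tool", "payload": {"steps": [[0,0,-0.05,0,0,0],[0,0,-0.12,0,0,0],[0,0,-0.2,0,0,0],[0,0,-0.28,0,0,0],[0,0,-0.36,0,0,0],[0,0,-0.44,0,0,0],[0,0,-0.5,0,0,0],[0,0,-0.5,0,0,0]]}}

```text
t: 14.65
tool_pos: [0.4594, -0.344, 0.1789]
orientation: [0.002, 1.0, -0.0, 0.002]
wrist_force: [0.6, -0.1, -0.6]
grip_width: 0.0103
finger_force: 58.7
```

Request:
{"api": "servo_tool", "payload": {"steps": [[0,-0.05,0,0,0,0],[0,-0.15,0,0,0,0],[0,-0.3,0,0,0,0],[0,-0.45,0,0,0,0],[0,-0.6,0,0,0,0],[0,-0.75,0,0,0,0],[0,-0.85,0,0,0,0],[0,-0.9,0,0,0,0]]}}

```text
t: 15.32
tool_pos: [0.457, -0.1592, 0.1739]
orientation: [-0.001, 1.0, 0.001, -0.001]
wrist_force: [-0.1, -0.7, -0.0]
grip_width: 0.0103
finger_force: 58.7
```

Request:
{"api": "servo_tool", "payload": {"steps": [[0,-0.05,0,0,0,0],[0,-0.15,0,0,0,0],[0,-0.3,0,0,0,0],[0,-0.45,0,0,0,0],[0,-0.6,0,0,0,0],[0,-0.7,0,0,0,0],[0,-0.8,0,0,0,0],[-0.015,-0.86,0,0,0,0],[-0.015,-0.86,0,0,0,0],[-0.015,-0.86,0,0,0,0],[-0.015,-0.86,0,0,0,0]]}}

```text
t: 16.23
tool_pos: [0.4554, 0.0083, 0.1756]
orientation: [0.0, 1.0, -0.0, -0.0]
wrist_force: [-0.6, 0.5, -0.4]
grip_width: 0.0103
finger_force: 58.7
```

```bash
python3 - <<'E'
from h import *
a,b=cam("top"),cam("side")
p=np.array(ctrl.get_obs()["tool_pos"]);print(p)
im=np.zeros((600,800,3),np.uint8)
im[:,:400]=crop(b,318,165,50,75,8); im[:300,400:]=crop(a,295,195,80,60,5)
cv2.imwrite("pics/c7.png",im)
for z in (.06,.01,0): print("side px",proj(b,p-[0,0,z]))
print("ap",proj(b,(.456,.0094,.0465)))
E
```

```text
[0.45552539 0.00821657 0.17568539]
side px (np.float64(343.06088124886924), np.float64(198.6847017583076))
side px (np.float64(343.0574389539606), np.float64(179.54218753606105))
side px (np.float64(343.0567302816644), np.float64(175.6012789650834))
ap (np.float64(342.64889473815765), np.float64(223.92155711786432))
```

View pics/c7.png

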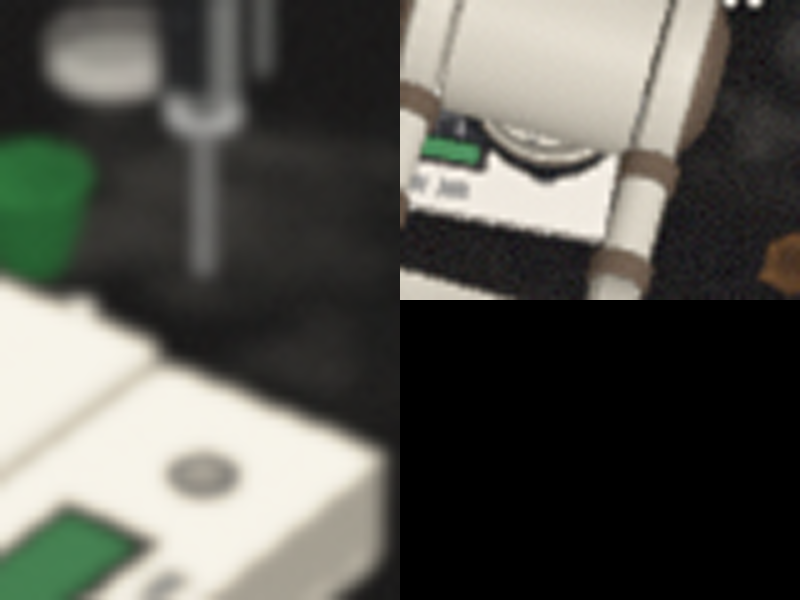

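The stylus is vertical, with its tip at side crop (203,278) and the hole at (204,475), so they line up with the prediction. I lower it into the hole.

Request:
{"api": "servo_tool", "payload": {"steps": [[0.002,-0.006,0.06,0,0,0],[0.002,-0.006,0.12,0,0,0],[0.002,-0.006,0.18,0,0,0],[0.002,-0.006,0.24,0,0,0],[0.002,-0.006,0.28,0,0,0],[0.002,-0.006,0.31,0,0,0],[0.002,-0.006,0.33,0,0,0],[0.002,-0.006,0.33,0,0,0],[0.002,-0.006,0.33,0,0,0]]}}

```text
t: 17.08
tool_pos: [0.456, 0.0103, 0.11]
orientation: [0.0, 1.0, -0.0, 0.0]
wrist_force: [0.2, -0.4, -1.0]
grip_width: 0.0105
finger_force: 58.7
```

Request:
{"api": "servo_tool", "payload": {"steps": [[0,0,0.02,0,0,0],[0,0,0.04,0,0,0],[0,0,0.06,0,0,0],[0,0,0.08,0,0,0],[0,0,0.08,0,0,0],[0,0,0.08,0,0,0]]}}

```text
t: 17.58
tool_pos: [0.4555, 0.0105, 0.0933]
orientation: [-0.0, 1.0, -0.0, -0.0]
wrist_force: [0.1, 0.5, -0.8]
grip_width: 0.0105
finger_force: 58.7
```

No contact force with the tip about 13 mm inside the hole. I continue to the button.

Request:
{"api": "servo_tool", "payload": {"steps": [[0,0,0.01,0,0,0],[0,0,0.02,0,0,0],[0,0,0.03,0,0,0],[0,0,0.04,0,0,0],[0,0,0.05,0,0,0],[0,0,0.05,0,0,0],[0,0,0.05,0,0,0]], "force": 90}}

```text
t: 18.17
tool_pos: [0.456, 0.0104, 0.0839]
orientation: [0.0, 1.0, -0.0, 0.0]
wrist_force: [0.1, -0.7, 3.0]
grip_width: 0.01
finger_force: 87.7
```

Request:
{"api": "servo_tool", "payload": {"steps": [[0,0,0.01,0,0,0],[0,0,0.015,0,0,0],[0,0,0.015,0,0,0],[0,0,0.015,0,0,0]]}}

```text
t: 18.5
tool_pos: [0.456, 0.0104, 0.0809]
orientation: [0.0, 1.0, -0.0, 0.0]
wrist_force: [-0.5, 0.6, 4.1]
grip_width: 0.0099
finger_force: 87.7
```

Request:
{"api": "servo_tool", "payload": {"steps": [[0,0,0.005,0,0,0],[0,0,0.01,0,0,0],[0,0,0.01,0,0,0],[0,0,0.01,0,0,0]]}}

```text
t: 18.83
tool_pos: [0.4566, 0.0103, 0.0802]
orientation: [0.0, 1.0, 0.0, 0.001]
wrist_force: [-2.8, 0.9, 14.0]
grip_width: 0.01
finger_force: 88.8
```

Request:
{"api": "servo_tool", "payload": {"steps": [[0,0,0.005,0,0,0],[0,0,0.01,0,0,0],[0,0,0.01,0,0,0],[0,0,0.01,0,0,0]]}}

```text
t: 19.17
tool_pos: [0.4573, 0.0102, 0.0796]
orientation: [0.0, 1.0, 0.0, 0.001]
wrist_force: [-6.7, 1.6, 23.4]
grip_width: 0.0101
finger_force: 89.8
```

The force rose sharply at the stop, so the button is fully down. I ease the push slightly, hold, and check.

Request:
{"api": "servo_tool", "payload": {"steps": [[0,0,-0.008,0,0,0],[0,0,-0.008,0,0,0],[0,0,-0.008,0,0,0],[0,0,-0.008,0,0,0],[0,0,-0.008,0,0,0],[0,0,-0.008,0,0,0],[0,0,-0.008,0,0,0],[0,0,-0.008,0,0,0]]}}

```text
t: 19.83
tool_pos: [0.4567, 0.0103, 0.0801]
orientation: [0.0, 1.0, 0.0, 0.001]
wrist_force: [-4.2, 1.3, 14.9]
grip_width: 0.0099
finger_force: 88.9
```

```bash
python3 - <<'E'
from h import *
b=cam("side"); cv2.imwrite("pics/c8.png",crop(b,265,160,100,75,8)); o=ctrl.get_obs();print(o["tool_pos"],o["wrist_force"],o["finger_force"])
E
```

```text
[0.45671722 0.01027378 0.08007744] [-4.03720694  1.43167959 15.32877362] 88.86805057525635
```

View pics/c8.png

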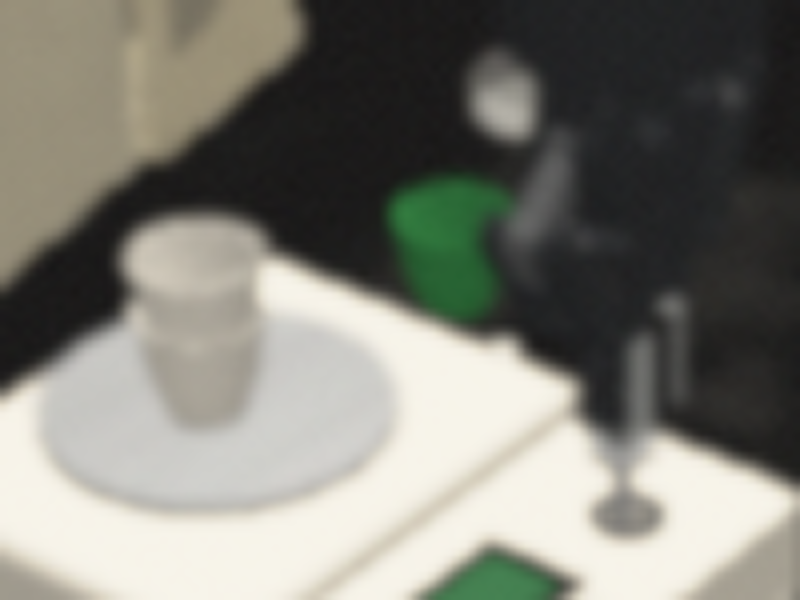

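The crucibles are still nested and upright on the pan, with the rim at crop (195,250). The stylus shaft goes down into the ring's centre at (627,513), and the steady 15 N push is well above the 4.5 N needed. Handing in.

```bash
python3 -c "
from station import ctrl; print(ctrl.finish_job())"
```

```text
the job is handed in; nothing more can be done
None
```

I nested the loose crucible upright in the pan crucible and let it go, then handed in at about 20 s of the 54 s limit with the gripped stylus holding the zero button at its stop (about 15 N); the hand-in reported no verdict.

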